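Find the rattling tea tin and flag it for return

TASK

One of the three closed tea tins has something loose in it: pick tins up and shake or tilt them, not wildly, to find which. Lay the rattling tin flat, lid up, in the wooden tray, leaving or putting back the other two flat where they were, then squeeze the red clip off its little stand and clip it, handles straight up, on the tray's upright board as the return flag. Do not disturb the cups and the jug, and do not drop the tins.

Things in the scene. Friction and masses are not known exactly. Their poses are not given: they have to be found in the camera images.
- tin_a_center (a point): closed tea tin, silver-grey with dark lid, 140 long (its x) x 64 wide (y) x 60 high, flat on the table; point: its centre, z up. Grip across its width, 20 to 40 N. Exactly one tin, any of the three, holds a loose steel ball (30 in diameter, 110 g) that rolls and knocks in an inner space 130 x 54 x 50 when tilted or shaken
- tin_b_center (a point): second tea tin, outside the same as tin_a_center. Tins without the ball weigh 0.18 to 0.45 kg, at random, so weight alone does not tell; nothing moves in them. The ball, named pearl in the rules, has no reading
- tin_c_center (a point): third tea tin, outside the same as tin_a_center
- tray_floor (a point): centre of the upper face of the floor of the light wooden tray, fixed; the floor face is 8 above the table. The tray is 200 (x) x 220 (y), with lips 6 thick and 14 above the table on three sides and, on its far (+x) side, one upright board. Axes along the tray's sides, z up
- tray_edge (a point): middle of the top edge of the tray's upright board, 98 along x from tray_floor, 55 above the table; the board is 4 thick (x), 200 long (y) and rises 47 above the tray floor; axes as the tray's
- stand_edge (a point): middle of the top edge of the clip stand's upright strip, 55 above the table; strip 4 thick (x), 90 long (y), on a dark wooden base 70 (x) x 100 (y) x 12 high; fixed, z up
- clip_pivot (a point): red sprung clip, 35 g, upright on the stand's strip; point: its hinge pivot, 10 above the strip's edge at the start. z up; jaws close along its x; 22 wide along its hinge (y). Two jaws reach 28 below the pivot; two flat handles rise 2 to 40 above it, leaning out 0.25 rad each when shut (34 over the outsides at 30 above the pivot)
- clip_jaw (a joint): opening angle of the red clip: 0 shut on a 4 mm board, 0.5 fully open (stop), -0.12 shut on nothing. Squeezing the handles along x till parallel, 18 over the outsides (5 N; grip with 10 to 15 N), opens the jaws to 18 at the tips, 9 at 10 below the pivot. Let go over an edge 4 thick, its top 2 to 24 below the pivot, they spring shut on it
- cup_near: white cup without handle, 68 wide, 45 high, nearer the robot; bystander; the point is its origin, at the centre of its underside; leave it alone
- cup_far: the same cup, on the far side; bystander; the point is its origin, at the centre of its underside; leave it alone
- jug: white porcelain jug, 74 wide, 98 high; bystander; the point is its origin, at the centre of its underside; leave it alone
There are look-alikes about, which are no part of the job. There is more than one size of the part that bears clip_pivot; the job needs the middle-sized.

How it is judged:
On the way, in this order (a step that is already met when the one before it is completed fails the run):
1. the rattling tin is lifted clear of the table (((distance between pearl and tin_a_center below 0.075 m and height (world z) of tin_a_center above 0.05 m) or (distance between pearl and tin_b_center below 0.075 m and height (world z) of tin_b_center above 0.05 m) or (distance between pearl and tin_c_center below 0.075 m and height (world z) of tin_c_center above 0.05 m))), for 0.2 s.
2. the rattling tin lies flat in the tray (((distance between pearl and tin_a_center below 0.075 m and (x of tin_a_center in the frame of tray_floor between -0.1 and 0.1 m and y of tin_a_center in the frame of tray_floor between -0.11 and 0.11 m and z of tin_a_center in the frame of tray_floor between 0.025 and 0.035 m and angle between tin_a_center's own z axis and vertical below 0.1 rad and linear speed of tin_a below 0.02 m/s)) or (distance between pearl and tin_b_center below 0.075 m and (x of tin_b_center in the frame of tray_floor between -0.1 and 0.1 m and y of tin_b_center in the frame of tray_floor between -0.11 and 0.11 m and z of tin_b_center in the frame of tray_floor between 0.025 and 0.035 m and angle between tin_b_center's own z axis and vertical below 0.1 rad and linear speed of tin_b below 0.02 m/s)) or (distance between pearl and tin_c_center below 0.075 m and (x of tin_c_center in the frame of tray_floor between -0.1 and 0.1 m and y of tin_c_center in the frame of tray_floor between -0.11 and 0.11 m and z of tin_c_center in the frame of tray_floor between 0.025 and 0.035 m and angle between tin_c_center's own z axis and vertical below 0.1 rad and linear speed of tin_c below 0.02 m/s)))), for 0.2 s.
3. the red clip grips the tray's upright board (x of clip_pivot in the frame of tray_edge between -0.006 and 0.006 m and y of clip_pivot in the frame of tray_edge between -0.1 and 0.1 m and z of clip_pivot in the frame of tray_edge between 0.002 and 0.024 m and angle between clip_pivot's own z axis and vertical below 0.2 rad and angle between the x axis of clip_pivot and the x axis of tray_edge, either way round below 0.35 rad and value of joint clip_jaw below 0.12 rad and contact force between clip and tray above 0.5 N and linear speed of clip below 0.02 m/s and contact force between clip and the fingers below 0.05 N), for 0.2 s.
At the end, for the whole second after the job is handed in: rattling tin flat in the tray (tilt under 0.1 rad, still); the other two flat on the table within 50 mm of their starts; clip let go, still, gripping the upright board: pivot within 6 mm of its mid-plane, 2 to 24 mm above its top, tilt under 0.2 rad, square within 0.35 rad, jaw joint under 0.12 rad (all of step 3 and ((distance between pearl and tin_a_center below 0.075 m and (x of tin_a_center in the frame of tray_floor between -0.1 and 0.1 m and y of tin_a_center in the frame of tray_floor between -0.11 and 0.11 m and z of tin_a_center in the frame of tray_floor between 0.025 and 0.035 m and angle between tin_a_center's own z axis and vertical below 0.1 rad and linear speed of tin_a below 0.02 m/s) and (angle between tin_b_center's own z axis and vertical below 0.1 rad and height (world z) of tin_b_center below 0.035 m and distance of tin_b_center from where it was at the start of the episode below 0.05 m) and (angle between tin_c_center's own z axis and vertical below 0.1 rad and height (world z) of tin_c_center below 0.035 m and distance of tin_c_center from where it was at the start of the episode below 0.05 m)) or (distance between pearl and tin_b_center below 0.075 m and (x of tin_b_center in the frame of tray_floor between -0.1 and 0.1 m and y of tin_b_center in the frame of tray_floor between -0.11 and 0.11 m and z of tin_b_center in the frame of tray_floor between 0.025 and 0.035 m and angle between tin_b_center's own z axis and vertical below 0.1 rad and linear speed of tin_b below 0.02 m/s) and (angle between tin_a_center's own z axis and vertical below 0.1 rad and height (world z) of tin_a_center below 0.035 m and distance of tin_a_center from where it was at the start of the episode below 0.05 m) and (angle between tin_c_center's own z axis and vertical below 0.1 rad and height (world z) of tin_c_center below 0.035 m and distance of tin_c_center from where it was at the start of the episode below 0.05 m)) or (distance between pearl and tin_c_center below 0.075 m and (x of tin_c_center in the frame of tray_floor between -0.1 and 0.1 m and y of tin_c_center in the frame of tray_floor between -0.11 and 0.11 m and z of tin_c_center in the frame of tray_floor between 0.025 and 0.035 m and angle between tin_c_center's own z axis and vertical below 0.1 rad and linear speed of tin_c below 0.02 m/s) and (angle between tin_a_center's own z axis and vertical below 0.1 rad and height (world z) of tin_a_center below 0.035 m and distance of tin_a_center from where it was at the start of the episode below 0.05 m) and (angle between tin_b_center's own z axis and vertical below 0.1 rad and height (world z) of tin_b_center below 0.035 m and distance of tin_b_center from where it was at the start of the episode below 0.05 m)))); the robot touches nothing.
It fails at once if cup_near moved more than 30 mm or tipped (distance of cup_near from where it was at the start of the episode above 0.03 m or angle between cup_near's own z axis and vertical above 0.35 rad).
It fails at once if cup_far moved more than 30 mm or tipped (distance of cup_far from where it was at the start of the episode above 0.03 m or angle between cup_far's own z axis and vertical above 0.35 rad).
It fails at once if jug moved more than 30 mm or tipped (distance of jug from where it was at the start of the episode above 0.03 m or angle between jug's own z axis and vertical above 0.35 rad).
It fails at once if a tin dropped or thrown (faster than 1 m/s) (linear speed of any of tin_a, tin_b, tin_c above 1 m/s).
It also fails if it takes over 72 s, if anything falls off the work surface, if the arm or the gripper's body presses on something with over 40 N, if the wrist force passes 120 N, or if a joint passes its speed limit or range.

ROBOT

A 7-joint arm with a two-finger parallel gripper is mounted at the origin on the work surface. World frame = base frame: x ahead of the robot, y to its left, z up, the work surface at z = 0. Lengths are in m, angles in rad, forces in N, time in s.
With the tool pointing down it reaches from about 0.425 to 0.875 m from the base axis. Payload 8.4 kg.
Tool frame: the origin (TCP) lies between the finger pads; the fingertips stand 17 mm ahead of it and the grasp point (between the pads) lies 2 mm behind it; z points along the fingers, y is the direction in which the jaws open and shut (so a half turn about z gives the same grasp; the last joint's range is limited). The gripper opens to 85 mm and grips with 20 to 120 N. Pads are 22 mm wide; open, the fingers measure 114 mm over their backs; the gripper's body (76 mm by 85 mm) begins 54 mm behind the grasp point. The pads swing forward as they close: fully open they stand 13 mm farther back than shut.
Start: joints at [1.188, 0.333, 0.04, 1.465, -0.013, 1.343, -0.059], TCP at [0.182, -0.624, 0.248] pointing down, gripper open.
Joint ranges: [-2.58, 2.58], [-0.38, 2.09], [-1.3, 1.39], [0.25, 2.4], [-1.5, 4.64], [0.08, 2.09], [-2.65, 2.65]. Speed limits (rad/s): [2.22, 2.22, 2.79, 2.79, 3.14, 3.14, 3.14].

INTERFACE

Orientations are given as a rotation vector (axis times angle).
In Python, from workcell import manip gives the robot as it stands.
- The arm moves only by the tool apply_moves, never from a script. Its argument "rows" is text: rows parted by semicolons, each of 5 numbers parted by spaces: the finger opening in mm, from 0 to 85.4, then the shift along the tool's x, y, z in mm, then the turn about the tool's z in degrees. In form: grip dx dy dz turn; .... A call has 1 to 10 rows; each row shifts and turns the commanded pose from where the row before left it, along the tool's axes as they then stand; what a row does not reach is not made up. A row lasts 1/8 s, in which the tool goes at most 62.5 mm and 10.7 degrees, less where a joint would pass 70% of its speed; a pose out of reach is approached as far as the arm can. A call with a gripper value outside its range is refused whole. The fingers move at their own pace and stop on an object; "grip_force" is the grip in N (left out, the last holds). Time passes only in rows, so rows that do not move let the fingers close. It gives the time, the measured TCP pose, the force and the opening at its end, in the units of the state.
- manip.get_obs(): the state, without advancing time (a new reading comes with each control period).
- manip.snapshot(name): name is "scene" or "top"; returns a dict with "frame" (480x640x3 uint8, blue, green, red), "intrinsics" (3x3 intrinsics, pixels), "rvec" (rotation vector, rad) and "tvec" (3), from world to camera coordinates, as OpenCV has them. Camera axes: x right, y down, z forward; pixel columns grow to the right and rows downward; lengths in m; the calibration is good to about 2 mm. A picture is of the moment at which its call begins. There is no depth.
- manip.sign_off(): hands the job in, once; it reports no verdict.
The state is a dict: "time": time; "qpos": joint angles; "joint_vel": joint speeds; "joint_torque": joint torques, N m; "tcp_pos": TCP position; "tool_rot": TCP orientation; "wrist_force": force on the tool from outside, world axes, zero at the start; "wrist_torque": the same for the moment, N m; "gripper_width": finger opening in m.
Only numpy, scipy, OpenCV 4.12 (cv2) and the standard library are available. Lean on these libraries where they do the work, as an engineer would, in place of code of your own. Each camera call takes 0.05 s, during which the arm holds its last target.

## Working session

There is one attempt and no reset: what is moved stays moved. The work goes in short steps, Python scripts to look and compute and a tool call to move; the robot and the scene stay as the last step left them, time stands still between calls to the robot, and variables do not carry over. Pictures are saved under pics/ and viewed, and the job is handed in when it is done.

Besides the shell and the picture viewer there is one more tool, called after "Call:" as name(argument=value, ...) on one line, values as JSON. apply_moves: Moves the arm, as the interface text tells. Its arguments: {"type":"object","properties":{"rows":{"type":"string"},"grip_force":{"type":"number"}},"required":["rows"]}

```bash
mkdir -p pics; ls
cat > h.py <<'E'
import numpy as np,cv2
from workcell import manip
def snap(n,tag):
    s=manip.snapshot(n); cv2.imwrite(f'pics/{tag}_{n}.png',s['frame']); np.savez(f'pics/{tag}_{n}.npz',**s); return s
def load(n,tag): return dict(np.load(f'pics/{tag}_{n}.npz'))
def ray(s,u,v):
    R=cv2.Rodrigues(s['rvec'])[0]; t=np.array(s['tvec']).ravel()
    d=R.T@np.linalg.inv(s['intrinsics'])@np.array([u,v,1.]); return -R.T@t,d/np.linalg.norm(d)
def onz(s,u,v,z):
    c,d=ray(s,u,v); return c+d*(z-c[2])/d[2]
def proj(s,p):
    return cv2.projectPoints(np.array(p,float).reshape(-1,1,3),s['rvec'],s['tvec'],s['intrinsics'],None)[0].reshape(-1,2)
def tri(s1,p1,s2,p2):
    A=[];b=[]
    for s,p in((s1,p1),(s2,p2)):
        c,d=ray(s,*p); P=np.eye(3)-np.outer(d,d); A.append(P); b.append(P@c)
    return np.linalg.lstsq(np.vstack(A),np.hstack(b),rcond=None)[0]
E
python3 - <<'E'
from h import *
for n in('scene','top'):
    s=snap(n,'a'); print(n,ray(s,320,240))
o=manip.get_obs()
print(o)
E
```

```text
pics
scene (array([0.86044117, 0.49841253, 0.71461381]), array([-0.33230997, -0.59907263, -0.72847928]))
top (array([ 0.44299588, -0.00132254,  1.0967051 ]), array([ 0.13940755,  0.00659287, -0.99021314]))
{'time': 0.1, 'qpos': array([ 1.1878009 ,  0.33381699,  0.03989924,  1.46620493, -0.01338988,
        1.34329563, -0.05847904]), 'joint_vel': array([ 0.00137226, -0.00097211, -0.00210821,  0.00110516, -0.00137073,
       -0.00113732,  0.00049817]), 'joint_torque': array([ 4.92010033e-03, -6.60012460e+01,  1.37018166e+00, -4.06472862e+01,
        1.70160632e-02,  9.02067753e-03,  7.25763385e-06]), 'tcp_pos': array([ 0.18184824, -0.62363182,  0.24751477]), 'tool_rot': array([-3.10861231e+00, -4.44062353e-01,  5.01232620e-04]), 'wrist_force': array([0.00890578, 0.0991418 , 0.06014127]), 'wrist_torque': array([0.00458865, 0.02464406, 0.05214936]), 'gripper_width': 0.08559141182990347}
```

View pics/a_top.png

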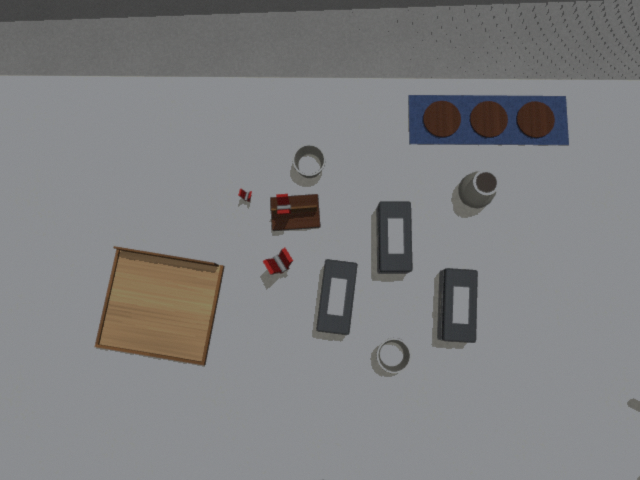

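View pics/a_scene.png

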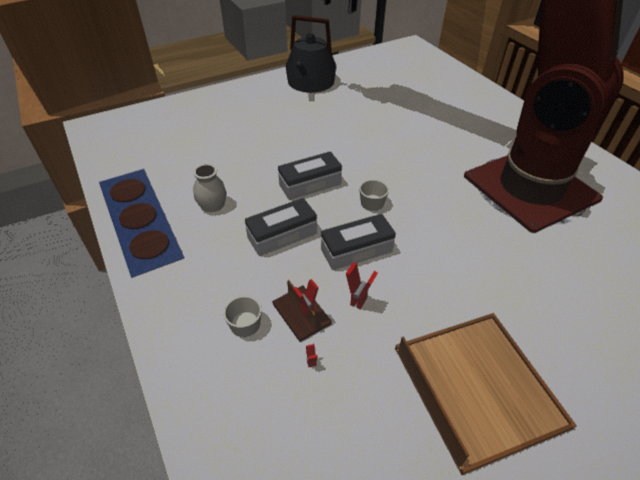

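Run:
```python
from h import *
t=load('top','a'); f=t['frame']; hsv=cv2.cvtColor(f,cv2.COLOR_BGR2HSV)
def cs(m,a):
    return [c for c in cv2.findContours(m.astype(np.uint8),cv2.RETR_EXTERNAL,cv2.CHAIN_APPROX_NONE)[0] if cv2.contourArea(c)>a]
g=f.max(2)
for thr in (55,70):
  m=((g<thr)); m[:90]=0
  for c in cs(m,300):
    r=cv2.minAreaRect(c); b=cv2.boxPoints(r)
    P=np.array([onz(t,u,v,.060) for u,v in b]); e=P[1]-P[0]; e2=P[2]-P[1]
    if np.linalg.norm(e)<np.linalg.norm(e2): e,e2=e2,e
    print('dark',thr,np.round(r[0]),P.mean(0).round(4),np.linalg.norm(e).round(4),np.linalg.norm(e2).round(4),'yaw',np.degrees(np.arctan(e[1]/e[0])).round(1))
# label white
# red
m=((hsv[...,0]<8)|(hsv[...,0]>172))&(hsv[...,1]>150)&(hsv[...,2]>80); m[:90]=0
for c in cs(m,8): print('red',cv2.boundingRect(c),cv2.contourArea(c),onz(t,*c.reshape(-1,2).mean(0),.0))
# wood tray
m=(hsv[...,1]>90)&(hsv[...,0]>5)&(hsv[...,0]<25); m[:90]=0
for c in cs(m,300):
    r=cv2.minAreaRect(c);print('wood',np.round(r[0]),np.round(r[1]),r[2]); 
    ap=cv2.approxPolyDP(c,6,True).reshape(-1,2)
    for p in ap: print(p,onz(t,*p,.014).round(4),onz(t,*p,.055).round(4))
big=cv2.resize(f[170:300,220:340],None,fx=6,fy=6,interpolation=cv2.INTER_CUBIC)[:600,:720]; cv2.imwrite('pics/c1.png',big)
s=load('scene','a'); big=cv2.resize(s['frame'][255:375,260:390],None,fx=5,fy=5,interpolation=cv2.INTER_CUBIC); cv2.imwrite('pics/c2.png',big)
```

```text
dark 55 [294. 219.] [0.6313 0.0559 0.06  ] 0.0882 0.0402 yaw -85.1
dark 70 [457. 305.] [ 0.464 -0.258  0.06 ] 0.138 0.0743 yaw -3.0
dark 70 [336. 297.] [ 0.4792 -0.0266  0.06  ] 0.1385 0.0639 yaw -6.9
dark 70 [394. 238.] [ 0.595  -0.1393  0.06  ] 0.1406 0.0673 yaw -1.2
dark 70 [295. 212.] [0.6439 0.0556 0.06  ] 0.0932 0.0665 yaw -85.5
dark 70 [535. 120.] [ 0.8374 -0.4297  0.06  ] 0.0806 0.0759 yaw -45.1
dark 70 [488. 119.] [ 0.8377 -0.3344  0.06  ] 0.0797 0.0762 yaw -37.0
dark 70 [441. 119.] [ 0.8372 -0.239   0.06  ] 0.0801 0.0753 yaw -26.6
red (264, 260, 13, 14) 61.5 [0.54321717 0.10778178 0.        ]
red (282, 249, 10, 13) 41.0 [0.56603424 0.07440263 0.        ]
red (277, 209, 12, 5) 31.0 [0.6578451  0.08428594 0.        ]
red (277, 194, 11, 4) 12.5 [0.69109041 0.08634417 0.        ]
wood [159. 305.] [113. 102.] 9.462321281433105
[114 247] [0.5799 0.4238 0.014 ] [0.5747 0.4077 0.055 ]
[ 95 345] [0.3847 0.4495 0.014 ] [0.3869 0.4324 0.055 ]
[203 364] [0.3482 0.2353 0.014 ] [0.3518 0.2263 0.055 ]
[222 266] [0.5417 0.2039 0.014 ] [0.538  0.1961 0.055 ]
wood [295. 212.] [32. 47.] 85.91
[... 605 characters left out ...]
 -0.4421  0.055 ]
[552 113] [ 0.8693 -0.4858  0.014 ] [ 0.8531 -0.4674  0.055 ]
wood [488. 119.] [34. 35.] 90.0
[480 103] [ 0.8907 -0.3333  0.014 ] [ 0.8737 -0.3207  0.055 ]
[473 127] [ 0.8374 -0.3163  0.014 ] [ 0.8225 -0.3044  0.055 ]
[498 134] [ 0.8223 -0.3686  0.014 ] [ 0.8079 -0.3547  0.055 ]
[503 109] [ 0.8776 -0.3817  0.014 ] [ 0.8611 -0.3673  0.055 ]
wood [442. 118.] [35. 35.] 0.0
[441 101] [ 0.8947 -0.2503  0.014 ] [ 0.8776 -0.2408  0.055 ]
[424 115] [ 0.8634 -0.2133  0.014 ] [ 0.8474 -0.2053  0.055 ]
[440 136] [ 0.8173 -0.2459  0.014 ] [ 0.8031 -0.2366  0.055 ]
[459 123] [ 0.8461 -0.287   0.014 ] [ 0.8308 -0.2762  0.055 ]
[455 107] [ 0.8815 -0.2797  0.014 ] [ 0.8649 -0.2691  0.055 ]
```

View pics/c1.png

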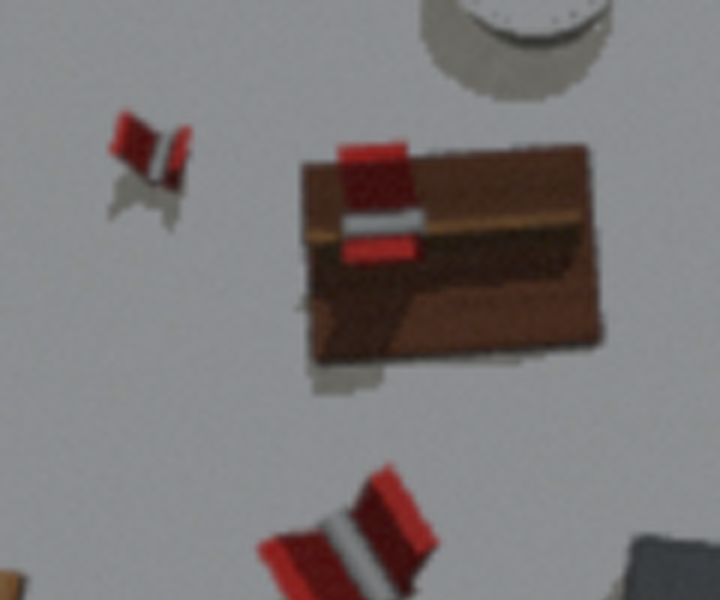

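View pics/c2.png

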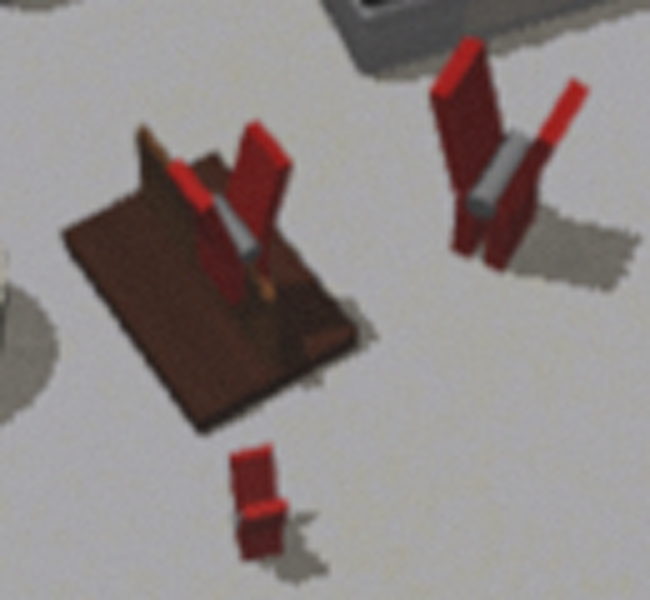

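```bash
cat >> h.py <<'E'
def go(x,y,z,yaw):
    "remaining total move in tool axes (yaw deg of tool x, mod 180)"
    o=manip.get_obs(); R=cv2.Rodrigues(o['tool_rot'])[0]
    d=R.T@(np.array([x,y,z])-o['tcp_pos'])*1000
    cur=np.degrees(np.arctan2(R[1,0],R[0,0])); dy=(yaw-cur+90)%180-90
    print('tcp',o['tcp_pos'].round(4),'yaw',cur.round(2),'move',d.round(1),'turn',round(-dy,2),'(positions before turning)','w',o['gripper_width'].round(4),'t',o['time'])
E
python3 - <<'E'
from h import *
t=load('top','a'); s=load('scene','a')
for S,n in((t,'top'),(s,'scene')):
  f=S['frame'];g=f.max(2)
  dark=cv2.morphologyEx((g<75).astype(np.uint8),cv2.MORPH_CLOSE,np.ones((3,3)))
  cc,h=cv2.findContours(dark,cv2.RETR_CCOMP,cv2.CHAIN_APPROX_NONE)
  for c,hh in zip(cc,h[0]):
    if hh[3]>=0 and 100<cv2.contourArea(c)<900:
      r=cv2.minAreaRect(c);b=cv2.boxPoints(r);M=cv2.moments(c);ct=(M['m10']/M['m00'],M['m01']/M['m00'])
      P=np.array([onz(S,u,v,.0605) for u,v in b]);e=P[1]-P[0];e2=P[2]-P[1]
      if np.linalg.norm(e)<np.linalg.norm(e2): e,e2=e2,e
      print(n,np.round(ct,1),onz(S,*ct,.0605).round(4),np.linalg.norm(e).round(3),np.linalg.norm(e2).round(3),np.degrees(np.arctan(e[1]/e[0])).round(1))
print('pivot',tri(t,(283.8,207),s,(307.2,300)))
for p in((270.9,209.5),(316.7,205.8)): print('strip',onz(t,*p,.055))
cv2.imwrite('pics/c3.png',cv2.resize(t['frame'][235:375,85:235],None,fx=4,fy=4,interpolation=cv2.INTER_CUBIC))
go(.464,-.258,.15,-3)
E
```

```text
top [460.6 304.5] [ 0.4643 -0.2654  0.0605] 0.074 0.037 -1.8
top [336.8 296.2] [ 0.4799 -0.0272  0.0605] 0.077 0.037 -7.1
top [395.3 235.4] [ 0.5983 -0.1419  0.0605] 0.074 0.037 1.1
top [283.1 209. ] [0.6503 0.0785 0.0605] 0.03 0.02 -89.8
scene [358.1 231. ] [ 0.4825 -0.0249  0.0605] 0.083 0.041 -6.8
scene [280.3 215.9] [ 0.6018 -0.1391  0.0605] 0.081 0.042 1.2
scene [309.4 164.8] [ 0.4682 -0.2628  0.0605] 0.082 0.044 -3.0
scene [526.6  28.7] [-0.5629 -0.5877  0.0605] 0.176 0.153 35.4
pivot [0.65293347 0.07760141 0.06268523]
strip [0.65029947 0.10296784 0.055     ]
strip [0.658082   0.01241776 0.055     ]Traceback (most recent call last):
  File "<stdin>", line 16, in <module>
  File "h.py", line 23, in go
    print('tcp',o['tcp_pos'].round(4),'yaw',cur.round(2),'move',d.round(1),'turn',round(-dy,2),'(positions before turning)','w',o['gripper_width'].round(4),'t',o['time'])
                                                                                                                                ^^^^^^^^^^^^^^^^^^^^^^^^
AttributeError: 'float' object has no attribute 'round'
```

View pics/c3.png

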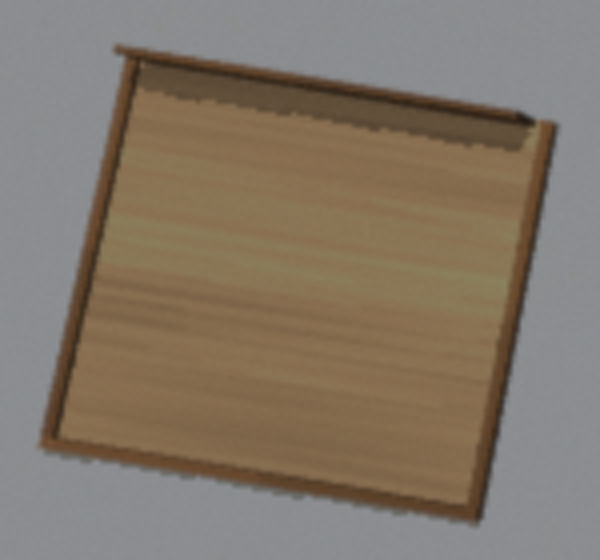

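```bash
sed -i "s/o\['gripper_width'\].round(4)/round(float(o['gripper_width']),4)/" h.py
python3 - <<'E'
from h import *
t=load('top','a'); s=load('scene','a')
for p in((113.75,247),(217.5,263.75)): print('board',onz(t,*p,.055))
for p in((95,346),(204.5,365.5)): print('lip',onz(t,*p,.014))
go(.4665,-.264,.15,-2.4)
E
```

```text
board [0.57468439 0.40815855 0.055     ]
board [0.54237807 0.20497524 0.055     ]
lip [0.38274188 0.44936021 0.014     ]
lip [0.34529325 0.2322522  0.014     ]
tcp [ 0.1818 -0.6236  0.2475] yaw 16.26 move [ 374.  -265.4   97.9] turn 18.66 (positions before turning) w 0.0856 t 0.1
```

Call:
apply_moves(rows="85 46.75 -33.2 12.2 0;85 46.75 -33.2 12.2 0;85 46.75 -33.2 12.2 0;85 46.75 -33.2 12.2 0;85 46.75 -33.2 12.2 0;85 46.75 -33.2 12.2 0;85 46.75 -33.2 12.2 0;85 46.75 -33.2 12.2 0;85 0 0 0 9.3;85 0 0 0 9.3", grip_force=30)

```text
time: 1.35
tcp_pos: [0.4668, -0.2633, 0.1501]
tool_rot: [-3.14, 0.07, 0.002]
wrist_force: [-0.3, -0.2, -0.3]
gripper_width: 0.0846
```

```bash
python3 -c "
from h import *
go(.4665,-.264,.03,-2.4)"
```

```text
tcp [ 0.4668 -0.2633  0.1501] yaw -2.54 move [ -0.2   0.8 120.1] turn -0.14 (positions before turning) w 0.0846 t 1.35
```

Call:
apply_moves(rows="85 0 0.7 40 0;85 0 0 40 0;85 0 0 30 0;85 0 0 10 0;60 0 0 0 0;60 0 0 0 0;60 0 0 0 0;60 0 0 0 0;60 0 0 0 0;60 0 0 0 0")

```text
time: 2.6
tcp_pos: [0.467, -0.2652, 0.0315]
tool_rot: [3.14, -0.064, 0.001]
wrist_force: [-2.1, 0.7, 6.0]
gripper_width: 0.064
```

```bash
python3 -c "
from h import *
go(.4665,-.264,.03,-2.4)
o=manip.get_obs();print(o['wrist_force'],o['wrist_torque'])"
```

```text
tcp [ 0.467  -0.2652  0.0315] yaw -2.35 move [-0.5 -1.2  1.5] turn 0.05 (positions before turning) w 0.064 t 2.6
[-2.13493119  0.70389034  6.02618604] [0.34981188 0.41248625 0.00329866]
```

Call:
apply_moves(rows="60 0 0 -10 0;60 0 0 -30 0;60 0 0 -40 0;60 0 0 -10 0;60 0 0 0 0;60 0 0 0 0;60 0 0 0 0")

```text
time: 3.48
tcp_pos: [0.4659, -0.2646, 0.1194]
tool_rot: [-3.14, 0.064, 0.003]
wrist_force: [0.1, 0.2, -3.9]
gripper_width: 0.0636
```

```bash
cat > r.py <<'E'
from h import *
o=manip.get_obs();R=cv2.Rodrigues(o['tool_rot'])[0]
print(o['time'],'F',np.round(o['wrist_force'],2),'Ttool',np.round(R.T@o['wrist_torque'],3),'jt',np.round(o['joint_torque'][4:],3),np.round(o['tcp_pos'],4),o['gripper_width'].__round__(4))
E
python3 r.py
```

```text
3.475 F [ 0.06  0.23 -3.9 ] Ttool [-0.007 -0.004  0.038] jt [ 0.018  0.013 -0.002] [ 0.4659 -0.2646  0.1194] 0.0636
```

Call:
apply_moves(rows="60 45 0 0 0;60 0 0 0 0")

```text
time: 3.72
tcp_pos: [0.514, -0.2658, 0.1198]
tool_rot: [-3.14, 0.061, -0.001]
wrist_force: [0.1, 0.4, -3.9]
gripper_width: 0.0637
```

```bash
python3 r.py
```

```text
3.725 F [ 0.15  0.39 -3.92] Ttool [ 0.007 -0.003  0.02 ] jt [ 0.169 -0.269 -0.346] [ 0.514  -0.2658  0.1198] 0.0637
```

Call:
apply_moves(rows="60 0 0 0 0")

```text
time: 3.85
tcp_pos: [0.511, -0.2666, 0.1197]
tool_rot: [-3.14, 0.064, 0.003]
wrist_force: [-0.6, 0.5, -3.4]
gripper_width: 0.0638
```

```bash
python3 r.py
```

```text
3.85 F [-0.61  0.55 -3.45] Ttool [ 0.025 -0.004  0.074] jt [-0.052 -0.112 -0.027] [ 0.511  -0.2666  0.1197] 0.0638
```

Call:
apply_moves(rows="60 0 0 0 0;60 0 0 0 0;60 0 0 0 0")

```text
time: 4.22
tcp_pos: [0.5113, -0.267, 0.1208]
tool_rot: [3.141, -0.065, 0.0]
wrist_force: [-0.5, -0.0, -3.4]
gripper_width: 0.0637
```

```bash
python3 r.py
```

```text
4.225 F [-0.46 -0.03 -3.41] Ttool [-0.022  0.046 -0.004] jt [0.02  0.012 0.001] [ 0.5113 -0.267   0.1208] 0.0637
```

Call:
apply_moves(rows="60 -45 0 0 0;60 0 0 0 0;60 0 0 0 0")

```text
time: 4.6
tcp_pos: [0.4669, -0.2652, 0.1212]
tool_rot: [3.14, -0.065, 0.002]
wrist_force: [0.5, 0.7, -3.0]
gripper_width: 0.0638
```

```bash
python3 r.py
```

```text
4.6 F [ 0.52  0.68 -2.99] Ttool [0.032 0.031 0.034] jt [0.078 0.147 0.025] [ 0.4669 -0.2652  0.1212] 0.0638
```

Call:
apply_moves(rows="60 0 0 0 0;60 0 0 0 0;60 0 0 0 0")

```text
time: 4.97
tcp_pos: [0.4669, -0.2649, 0.1206]
tool_rot: [-3.141, 0.064, 0.0]
wrist_force: [0.4, 0.2, -3.2]
gripper_width: 0.0636
```

```bash
python3 r.py
```

```text
4.975 F [ 0.35  0.24 -3.2 ] Ttool [-0.042  0.013 -0.011] jt [ 0.014  0.003 -0.002] [ 0.4669 -0.2649  0.1206] 0.0636
```

Call:
apply_moves(rows="60 30 0 0 0;60 0 0 0 0;60 0 0 0 0;60 0 0 0 0;60 0 0 0 0")

```text
time: 5.6
tcp_pos: [0.4962, -0.2664, 0.1208]
tool_rot: [3.141, -0.065, -0.0]
wrist_force: [0.5, 0.0, -2.7]
gripper_width: 0.0641
```

```bash
python3 r.py
```

```text
5.6 F [ 0.49  0.02 -2.66] Ttool [ 0.033  0.017 -0.061] jt [0.017 0.014 0.003] [ 0.4962 -0.2664  0.1208] 0.0641
```

Call:
apply_moves(rows="60 0 0 0 0")

```text
time: 5.72
tcp_pos: [0.4964, -0.2663, 0.1208]
tool_rot: [3.141, -0.065, -0.0]
wrist_force: [-0.0, -1.5, -3.8]
gripper_width: 0.0637
```

```bash
python3 r.py
```

```text
5.725 F [-0.   -1.47 -3.85] Ttool [-0.058 -0.015 -0.041] jt [0.019 0.012 0.002] [ 0.4964 -0.2663  0.1208] 0.0637
```

Call:
apply_moves(rows="60 0 0 0 0")

```text
time: 5.85
tcp_pos: [0.4965, -0.2662, 0.1208]
tool_rot: [3.141, -0.064, 0.0]
wrist_force: [0.3, 0.7, -3.1]
gripper_width: 0.0639
```

```bash
python3 r.py
```

```text
5.85 F [ 0.32  0.66 -3.05] Ttool [0.034 0.012 0.011] jt [0.019 0.011 0.001] [ 0.4965 -0.2662  0.1208] 0.0639
```

Call:
apply_moves(rows="60 -30 0 0 0;60 0 0 0 0;60 0 0 0 0;60 0 0 0 0;60 0 0 0 0")

```text
time: 6.48
tcp_pos: [0.4671, -0.2648, 0.1207]
tool_rot: [-3.141, 0.063, -0.0]
wrist_force: [-0.3, -0.0, -3.1]
gripper_width: 0.0641
```

```bash
python3 r.py
```

```text
6.475 F [-0.27 -0.03 -3.14] Ttool [ 0.016  0.002 -0.038] jt [ 0.017  0.002 -0.003] [ 0.4671 -0.2648  0.1207] 0.0641
```

Call:
apply_moves(rows="60 0 0 0 0")

```text
time: 6.6
tcp_pos: [0.4668, -0.2649, 0.1206]
tool_rot: [-3.141, 0.064, 0.0]
wrist_force: [0.2, 0.7, -3.4]
gripper_width: 0.0638
```

```bash
python3 r.py
```

```text
6.6 F [ 0.17  0.7  -3.38] Ttool [-0.046 -0.035 -0.014] jt [ 0.015  0.004 -0.002] [ 0.4668 -0.2649  0.1206] 0.0638
```

Call:
apply_moves(rows="60 0 0 0 0")

```text
time: 6.72
tcp_pos: [0.4667, -0.2649, 0.1207]
tool_rot: [-3.141, 0.064, 0.0]
wrist_force: [0.4, -0.5, -3.1]
gripper_width: 0.0638
```

```bash
python3 r.py
```

```text
6.725 F [ 0.42 -0.54 -3.06] Ttool [-0.016  0.043  0.027] jt [ 0.015  0.006 -0.001] [ 0.4667 -0.2649  0.1207] 0.0638
```

Call:
apply_moves(rows="60 0 0 40 0;60 0 0 35 0;60 0 0 10 0;60 0 0 4 0;85 0 0 0 0;85 0 0 0 0;85 0 0 0 0;85 0 0 -40 0;85 0 0 -50 0;85 0 0 -40 0")

```text
time: 7.98
tcp_pos: [0.467, -0.2651, 0.1642]
tool_rot: [3.14, -0.064, 0.003]
wrist_force: [0.5, -0.3, -0.3]
gripper_width: 0.0852
```

```bash
python3 -c "
from h import *
go(.481,-.026,.15,-7)"
```

```text
tcp [ 0.467  -0.2651  0.1642] yaw -2.34 move [   4.2 -239.5   14.1] turn 4.66 (positions before turning) w 0.0852 t 7.975
```

Call:
apply_moves(rows="85 1 -48 0 0;85 1 -48 0 0;85 1 -48 0 0;85 1 -48 0 0;85 0 -47.5 0 0;85 0 0 0 4.7;85 0 0 40 0;85 0 0 40 0;85 0 0 40 0;85 0 0 13 0")

```text
time: 9.22
tcp_pos: [0.4792, -0.0258, 0.0272]
tool_rot: [-3.136, 0.193, 0.004]
wrist_force: [0.3, 0.0, 0.0]
gripper_width: 0.0848
```

```bash
python3 -c "
from h import *
go(.481,-.026,.031,-7)"
```

```text
tcp [ 0.4792 -0.0258  0.0272] yaw -7.04 move [ 1.8 -0.  -3.8] turn -0.04 (positions before turning) w 0.0848 t 9.225
```

Call:
apply_moves(rows="60 1.5 0 -3 0;60 0 0 0 0;60 0 0 0 0;60 0 0 0 0;60 0 0 0 0;60 0 0 -10 0;60 0 0 -30 0;60 0 0 -40 0;60 0 0 -10 0;60 0 0 0 0")

```text
time: 10.48
tcp_pos: [0.482, -0.0262, 0.1221]
tool_rot: [3.135, -0.193, 0.002]
wrist_force: [0.4, -0.6, -2.4]
gripper_width: 0.0636
```

```bash
python3 r.py
```

```text
10.475 F [ 0.42 -0.61 -2.35] Ttool [ 0.021 -0.011 -0.007] jt [-0.092  0.238  0.088] [ 0.482  -0.0262  0.1221] 0.0636
```

Call:
apply_moves(rows="60 0 0 0 0;60 0 0 0 0")

```text
time: 10.72
tcp_pos: [0.4812, -0.026, 0.1206]
tool_rot: [-3.135, 0.193, 0.003]
wrist_force: [-0.3, -0.1, -2.5]
gripper_width: 0.0631
```

```bash
python3 r.py
```

```text
10.725 F [-0.33 -0.1  -2.48] Ttool [-0.031  0.007  0.028] jt [ 0.017  0.012 -0.003] [ 0.4812 -0.026   0.1206] 0.0631
```

Call:
apply_moves(rows="60 30 0 0 0;60 0 0 0 0;60 0 0 0 0;60 0 0 0 0;60 0 0 0 0")

```text
time: 11.35
tcp_pos: [0.5113, -0.0297, 0.1217]
tool_rot: [3.136, -0.193, -0.0]
wrist_force: [-0.3, 0.1, -1.6]
gripper_width: 0.0637
```

```bash
python3 r.py
```

```text
11.35 F [-0.27  0.08 -1.6 ] Ttool [ 0.034  0.004 -0.029] jt [0.01  0.014 0.001] [ 0.5113 -0.0297  0.1217] 0.0637
```

Call:
apply_moves(rows="60 0 0 0 0")

```text
time: 11.48
tcp_pos: [0.5115, -0.0297, 0.1218]
tool_rot: [3.136, -0.193, 0.0]
wrist_force: [0.2, -0.4, -2.6]
gripper_width: 0.0637
```

```bash
python3 r.py
```

```text
11.475 F [ 0.21 -0.38 -2.61] Ttool [-0.011  0.049 -0.014] jt [0.012 0.012 0.001] [ 0.5115 -0.0297  0.1218] 0.0637
```

Call:
apply_moves(rows="60 0 0 0 0")

```text
time: 11.6
tcp_pos: [0.5116, -0.0297, 0.1218]
tool_rot: [3.136, -0.193, 0.0]
wrist_force: [0.3, -0.4, -2.0]
gripper_width: 0.0637
```

```bash
python3 r.py
```

```text
11.6 F [ 0.3  -0.38 -1.95] Ttool [ 0.038 -0.004  0.022] jt [0.013 0.01  0.   ] [ 0.5116 -0.0297  0.1218] 0.0637
```

Call:
apply_moves(rows="60 -30 0 0 0;60 0 0 0 0;60 0 0 0 0;60 0 0 0 0;60 0 0 0 0")

```text
time: 12.22
tcp_pos: [0.4823, -0.026, 0.1217]
tool_rot: [-3.135, 0.193, -0.0]
wrist_force: [-0.1, 0.8, -1.7]
gripper_width: 0.0638
```

```bash
python3 r.py
```

```text
12.225 F [-0.11  0.82 -1.73] Ttool [-0.031  0.003 -0.006] jt [ 0.018  0.003 -0.001] [ 0.4823 -0.026   0.1217] 0.0638
```

Call:
apply_moves(rows="60 0 0 0 0")

```text
time: 12.35
tcp_pos: [0.4821, -0.026, 0.1217]
tool_rot: [-3.135, 0.193, 0.0]
wrist_force: [0.6, 0.2, -2.2]
gripper_width: 0.0636
```

```bash
python3 r.py
```

```text
12.35 F [ 0.59  0.18 -2.23] Ttool [-0.011  0.039  0.015] jt [ 0.016  0.004 -0.001] [ 0.4821 -0.026   0.1217] 0.0636
```

Call:
apply_moves(rows="60 0 0 0 0")

```text
time: 12.48
tcp_pos: [0.482, -0.026, 0.1217]
tool_rot: [-3.136, 0.193, 0.0]
wrist_force: [-0.1, -0.4, -2.7]
gripper_width: 0.0637
```

```bash
python3 r.py
```

```text
12.475 F [-0.06 -0.36 -2.7 ] Ttool [ 0.043 -0.011  0.007] jt [ 0.015  0.006 -0.   ] [ 0.482  -0.026   0.1217] 0.0637
```

Call:
apply_moves(rows="60 0 0 40 0;60 0 0 35 0;60 0 0 11 0;60 0 0 4 0;85 0 0 0 0;85 0 0 0 0;85 0 0 0 0;85 0 0 -40 0;85 0 0 -50 0;85 0 0 -40 0")

```text
time: 13.72
tcp_pos: [0.4823, -0.026, 0.1639]
tool_rot: [-3.136, 0.193, -0.002]
wrist_force: [1.0, -0.4, 0.1]
gripper_width: 0.0852
```

```bash
python3 -c "
from h import *
go(.600,-.1405,.15,1.1)"
```

```text
tcp [ 0.4823 -0.026   0.1639] yaw -7.03 move [130.9  99.3  14.1] turn -8.13 (positions before turning) w 0.0852 t 13.725
```

Call:
apply_moves(rows="85 43.6 33 0 0;85 43.6 33 0 0;85 43.6 33 0 0;85 0 0 0 -8.1;85 0 0 40 0;85 0 0 40 0;85 0 0 40 0;85 0 0 13 0;85 0 0 0 0")

```text
time: 14.85
tcp_pos: [0.5995, -0.1402, 0.0287]
tool_rot: [-3.141, -0.029, 0.001]
wrist_force: [0.9, 0.6, 1.3]
gripper_width: 0.0854
```

```bash
python3 -c "
from h import *
go(.600,-.1405,.031,1.1)"
```

```text
tcp [ 0.5995 -0.1402  0.0287] yaw 1.06 move [ 0.5  0.3 -2.3] turn -0.04 (positions before turning) w 0.0854 t 14.85
```

Call:
apply_moves(rows="60 0 0 0 0;60 0 0 0 0;60 0 0 0 0;60 0 0 0 0;60 0 0 0 0;60 0 0 -10 0;60 0 0 -30 0;60 0 0 -40 0;60 0 0 -10 0;60 0 0 0 0")

```text
time: 16.1
tcp_pos: [0.5995, -0.1405, 0.1189]
tool_rot: [3.141, 0.029, 0.001]
wrist_force: [-0.3, 0.3, -3.6]
gripper_width: 0.0638
```

```bash
python3 r.py
```

```text
16.1 F [-0.32  0.33 -3.64] Ttool [ 0.014 -0.01  -0.018] jt [-0.05   0.202  0.05 ] [ 0.5995 -0.1405  0.1189] 0.0638
```

Call:
apply_moves(rows="60 0 0 0 0;60 0 0 0 0")

```text
time: 16.35
tcp_pos: [0.5988, -0.1402, 0.1172]
tool_rot: [-3.141, -0.029, 0.004]
wrist_force: [0.6, 0.6, -4.0]
gripper_width: 0.0637
```

```bash
python3 r.py
```

```text
16.35 F [ 0.57  0.56 -4.01] Ttool [-0.033  0.025  0.007] jt [ 0.017  0.019 -0.002] [ 0.5988 -0.1402  0.1172] 0.0637
```

Call:
apply_moves(rows="60 30 0 0 0;60 0 0 0 0;60 0 0 0 0;60 0 0 0 0;60 0 0 0 0")

```text
time: 16.98
tcp_pos: [0.6291, -0.14, 0.1187]
tool_rot: [3.141, 0.029, -0.0]
wrist_force: [-0.3, 0.0, -2.8]
gripper_width: 0.0639
```

```bash
python3 r.py
```

```text
16.975 F [-0.3   0.04 -2.81] Ttool [0.029 0.05  0.076] jt [0.014 0.024 0.002] [ 0.6291 -0.14    0.1187] 0.0639
```

Call:
apply_moves(rows="60 0 0 0 0")

```text
time: 17.1
tcp_pos: [0.6294, -0.1399, 0.1188]
tool_rot: [3.141, 0.029, 0.0]
wrist_force: [-0.6, 0.6, -3.3]
gripper_width: 0.0636
```

```bash
python3 r.py
```

```text
17.1 F [-0.57  0.63 -3.25] Ttool [0.022 0.022 0.001] jt [0.017 0.022 0.001] [ 0.6294 -0.1399  0.1188] 0.0636
```

Call:
apply_moves(rows="60 0 0 0 0")

```text
time: 17.23
tcp_pos: [0.6295, -0.1398, 0.1188]
tool_rot: [3.141, 0.029, 0.0]
wrist_force: [-0.4, -0.5, -3.6]
gripper_width: 0.0639
```

```bash
python3 r.py
```

```text
17.225 F [-0.45 -0.52 -3.64] Ttool [ 0.01   0.039 -0.001] jt [0.018 0.021 0.   ] [ 0.6295 -0.1398  0.1188] 0.0639
```

Call:
apply_moves(rows="60 -30 0 0 0;60 0 0 0 0;60 0 0 0 0;60 0 0 0 0;60 0 0 0 0")

```text
time: 17.85
tcp_pos: [0.6, -0.1401, 0.1187]
tool_rot: [-3.141, -0.03, -0.0]
wrist_force: [-0.9, 0.5, -3.5]
gripper_width: 0.0639
```

```bash
python3 r.py
```

```text
17.85 F [-0.91  0.49 -3.51] Ttool [-0.031  0.002  0.053] jt [ 0.018  0.002 -0.002] [ 0.6    -0.1401  0.1187] 0.0639
```

Call:
apply_moves(rows="60 0 0 0 0")

```text
time: 17.98
tcp_pos: [0.5998, -0.1402, 0.1186]
tool_rot: [-3.141, -0.029, -0.0]
wrist_force: [-0.0, -0.2, -2.9]
gripper_width: 0.0636
```

```bash
python3 r.py
```

```text
17.975 F [-0.02 -0.16 -2.94] Ttool [0.035 0.003 0.   ] jt [ 0.016  0.003 -0.001] [ 0.5998 -0.1402  0.1186] 0.0636
```

Call:
apply_moves(rows="60 0 0 0 0")

```text
time: 18.1
tcp_pos: [0.5997, -0.1403, 0.1187]
tool_rot: [-3.141, -0.029, 0.0]
wrist_force: [-0.3, -0.1, -2.4]
gripper_width: 0.0636
```

```bash
python3 r.py
```

```text
18.1 F [-0.33 -0.06 -2.45] Ttool [-0.014 -0.072 -0.043] jt [ 0.015  0.005 -0.   ] [ 0.5997 -0.1403  0.1187] 0.0636
```

Call:
apply_moves(rows="60 60 0 0 0;60 0 0 0 0;60 0 0 0 0;60 0 0 0 0")

```text
time: 18.6
tcp_pos: [0.6589, -0.1395, 0.119]
tool_rot: [3.141, 0.028, -0.0]
wrist_force: [-0.3, -0.5, -2.7]
gripper_width: 0.0637
```

```bash
python3 r.py
```

```text
18.6 F [-0.31 -0.45 -2.69] Ttool [-0.01   0.067  0.03 ] jt [0.002 0.009 0.001] [ 0.6589 -0.1395  0.119 ] 0.0637
```

Call:
apply_moves(rows="60 0 0 0 0")

```text
time: 18.73
tcp_pos: [0.6591, -0.1396, 0.1193]
tool_rot: [3.141, 0.028, 0.001]
wrist_force: [0.1, -0.5, -4.7]
gripper_width: 0.0639
```

```bash
python3 r.py
```

```text
18.725 F [ 0.14 -0.55 -4.66] Ttool [-0.016  0.022  0.045] jt [0.016 0.019 0.002] [ 0.6591 -0.1396  0.1193] 0.0639
```

Call:
apply_moves(rows="60 0 0 0 0")

```text
time: 18.85
tcp_pos: [0.6593, -0.1394, 0.1192]
tool_rot: [3.141, 0.029, 0.001]
wrist_force: [0.4, 0.3, -3.8]
gripper_width: 0.0638
```

```bash
python3 r.py
```

```text
18.85 F [ 0.35  0.32 -3.78] Ttool [ 0.044  0.063 -0.018] jt [0.02  0.023 0.001] [ 0.6593 -0.1394  0.1192] 0.0638
```

Call:
apply_moves(rows="60 0 0 0 0")

```text
time: 18.98
tcp_pos: [0.6595, -0.1393, 0.1189]
tool_rot: [3.141, 0.029, 0.0]
wrist_force: [0.6, -0.4, -3.1]
gripper_width: 0.0636
```

```bash
python3 r.py
```

```text
18.975 F [ 0.61 -0.38 -3.07] Ttool [ 0.053  0.005 -0.001] jt [0.02  0.024 0.   ] [ 0.6595 -0.1393  0.1189] 0.0636
```

Call:
apply_moves(rows="60 -60 0 0 0;60 0 0 0 0;60 0 0 0 0;60 0 0 0 0")

```text
time: 19.48
tcp_pos: [0.6008, -0.1403, 0.1194]
tool_rot: [-3.141, -0.029, -0.003]
wrist_force: [0.8, 1.0, -4.2]
gripper_width: 0.064
```

```bash
python3 r.py
```

```text
19.475 F [ 0.83  0.98 -4.19] Ttool [ 0.018  0.001 -0.003] jt [ 0.031  0.03  -0.001] [ 0.6008 -0.1403  0.1194] 0.064
```

Call:
apply_moves(rows="60 0 0 0 0")

```text
time: 19.6
tcp_pos: [0.6005, -0.1402, 0.119]
tool_rot: [-3.141, -0.029, -0.001]
wrist_force: [-0.1, 0.7, -3.0]
gripper_width: 0.0634
```

```bash
python3 r.py
```

```text
19.6 F [-0.08  0.74 -2.99] Ttool [ 0.003 -0.004 -0.01 ] jt [ 0.022 -0.01  -0.001] [ 0.6005 -0.1402  0.119 ] 0.0634
```

Call:
apply_moves(rows="60 0 0 0 0")

```text
time: 19.73
tcp_pos: [0.6, -0.1402, 0.1187]
tool_rot: [-3.141, -0.029, -0.0]
wrist_force: [-0.2, -0.2, -3.8]
gripper_width: 0.0636
```

```bash
python3 r.py
```

```text
19.725 F [-0.18 -0.23 -3.76] Ttool [ 0.055  0.01  -0.017] jt [ 0.018 -0.011 -0.001] [ 0.6    -0.1402  0.1187] 0.0636
```

Call:
apply_moves(rows="60 0 0 0 0")

```text
time: 19.85
tcp_pos: [0.5997, -0.1402, 0.1186]
tool_rot: [-3.141, -0.029, 0.0]
wrist_force: [0.1, -0.2, -3.3]
gripper_width: 0.0638
```

```bash
python3 r.py
```

```text
19.85 F [ 0.08 -0.23 -3.34] Ttool [0.036 0.029 0.006] jt [ 0.016 -0.007 -0.   ] [ 0.5997 -0.1402  0.1186] 0.0638
```

Call:
apply_moves(rows="60 37 0 0 0;60 37 0 0 0;60 0 0 0 0;60 0 0 0 0;60 0 0 0 0;60 0 0 0 0")

```text
time: 20.6
tcp_pos: [0.6731, -0.1393, 0.119]
tool_rot: [3.141, 0.028, 0.0]
wrist_force: [0.7, 0.5, -3.3]
gripper_width: 0.0638
```

```bash
python3 r.py
```

```text
20.6 F [ 0.73  0.48 -3.29] Ttool [ 0.036  0.032 -0.002] jt [0.017 0.011 0.001] [ 0.6731 -0.1393  0.119 ] 0.0638
```

Call:
apply_moves(rows="60 0 0 0 0")

```text
time: 20.72
tcp_pos: [0.6733, -0.1391, 0.119]
tool_rot: [3.141, 0.029, 0.0]
wrist_force: [0.2, 0.1, -2.8]
gripper_width: 0.0637
```

```bash
python3 r.py
```

```text
20.725 F [ 0.23  0.07 -2.82] Ttool [-0.017  0.046 -0.036] jt [0.021 0.013 0.001] [ 0.6733 -0.1391  0.119 ] 0.0637
```

Call:
apply_moves(rows="60 0 0 0 0")

```text
time: 20.85
tcp_pos: [0.6735, -0.1391, 0.1189]
tool_rot: [3.141, 0.029, 0.0]
wrist_force: [-0.5, 0.3, -3.3]
gripper_width: 0.0639
```

```bash
python3 r.py
```

```text
20.85 F [-0.49  0.31 -3.34] Ttool [0.038 0.078 0.014] jt [0.022 0.013 0.   ] [ 0.6735 -0.1391  0.1189] 0.0639
```

Call:
apply_moves(rows="60 0 0 0 0")

```text
time: 20.98
tcp_pos: [0.6736, -0.139, 0.1188]
tool_rot: [-3.141, -0.029, -0.0]
wrist_force: [-0.1, 0.6, -3.0]
gripper_width: 0.064
```

```bash
python3 r.py
```

```text
20.975 F [-0.06  0.62 -3.04] Ttool [-0.01   0.006  0.004] jt [0.021 0.012 0.   ] [ 0.6736 -0.139   0.1188] 0.064
```

Call:
apply_moves(rows="60 -37 0 0 0;60 -37 0 0 0;60 0 0 0 0;60 0 0 0 0;60 0 0 0 0;60 0 0 0 0")

```text
time: 21.72
tcp_pos: [0.6002, -0.14, 0.1186]
tool_rot: [-3.141, -0.03, -0.0]
wrist_force: [-0.3, 0.4, -3.0]
gripper_width: 0.0636
```

```bash
python3 r.py
```

```text
21.725 F [-0.25  0.43 -3.03] Ttool [-0.    -0.019 -0.029] jt [ 0.021 -0.013 -0.002] [ 0.6002 -0.14    0.1186] 0.0636
```

Call:
apply_moves(rows="60 0 0 0 0")

```text
time: 21.85
tcp_pos: [0.5998, -0.1401, 0.1185]
tool_rot: [-3.141, -0.029, 0.0]
wrist_force: [-0.7, -0.7, -3.8]
gripper_width: 0.0641
```

```bash
python3 r.py
```

```text
21.85 F [-0.66 -0.72 -3.85] Ttool [-0.023 -0.012 -0.017] jt [ 0.017 -0.014 -0.001] [ 0.5998 -0.1401  0.1185] 0.0641
```

Call:
apply_moves(rows="60 0 0 0 0")

```text
time: 21.98
tcp_pos: [0.5997, -0.1402, 0.1186]
tool_rot: [-3.141, -0.029, 0.0]
wrist_force: [-0.9, -0.4, -3.6]
gripper_width: 0.0637
```

```bash
python3 r.py
```

```text
21.975 F [-0.93 -0.4  -3.61] Ttool [0.066 0.008 0.01 ] jt [ 0.017 -0.012 -0.   ] [ 0.5997 -0.1402  0.1186] 0.0637
```

Call:
apply_moves(rows="60 0 0 0 0")

```text
time: 22.1
tcp_pos: [0.5996, -0.1403, 0.1187]
tool_rot: [-3.141, -0.029, 0.0]
wrist_force: [0.2, -0.5, -3.8]
gripper_width: 0.0639
```

```bash
python3 r.py
```

```text
22.1 F [ 0.2  -0.55 -3.82] Ttool [-0.009 -0.015  0.009] jt [ 0.018 -0.011 -0.   ] [ 0.5996 -0.1403  0.1187] 0.0639
```

Call:
apply_moves(rows="60 0 0 -30 0;60 0 0 -35 0;60 0 0 -20 0;60 0 0 0 0")

```text
time: 22.6
tcp_pos: [0.6003, -0.1404, 0.205]
tool_rot: [3.141, 0.029, 0.004]
wrist_force: [-0.1, 0.2, -4.4]
gripper_width: 0.0637
```

```bash
python3 -c "
from h import *
go(.451,.3265,.20,-9.4)"; python3 r.py
```

```text
tcp [ 0.6003 -0.1404  0.205 ] yaw 1.06 move [-140.7 -469.6    4.3] turn 10.46 (positions before turning) w 0.0637 t 22.6
22.6 F [-0.09  0.15 -4.42] Ttool [0.068 0.001 0.043] jt [-0.043  0.421  0.062] [ 0.6003 -0.1404  0.205 ] 0.0637
```

Call:
apply_moves(rows="60 -8 -25 0 0;60 -15 -50 0 0;60 -15 -50 0 0;60 -15 -50 0 0;60 -15 -50 0 0;60 -15 -50 0 0;60 -15 -50 0 0;60 -15 -50 0 0;60 -15 -50 0 0;60 -12.7 -44.6 0 0")

```text
time: 23.85
tcp_pos: [0.4478, 0.3285, 0.2024]
tool_rot: [3.141, 0.032, -0.003]
wrist_force: [0.7, 0.2, -3.2]
gripper_width: 0.0638
```

Call:
apply_moves(rows="60 0 0 0 5;60 0 0 0 5.4;60 0 0 40 0;60 0 0 40 0;60 0 0 30 0;60 0 0 0 0")

```text
time: 24.6
tcp_pos: [0.4473, 0.3256, 0.0906]
tool_rot: [3.128, -0.253, -0.008]
wrist_force: [0.0, -1.7, -3.3]
gripper_width: 0.0635
```

```bash
python3 -c "
from h import *
go(.451,.3265,.0375,-9.4)
t=snap('top','b');s=snap('scene','b')"; python3 r.py
```

```text
tcp [0.4473 0.3256 0.0906] yaw -9.26 move [ 3.8 -1.8 53.1] turn 0.14 (positions before turning) w 0.0635 t 24.6
24.7 F [-0.25  0.01 -2.78] Ttool [ 0.022  0.014 -0.012] jt [ 0.032  0.046 -0.028] [0.4495 0.3271 0.094 ] 0.0636
```

View pics/b_scene.png

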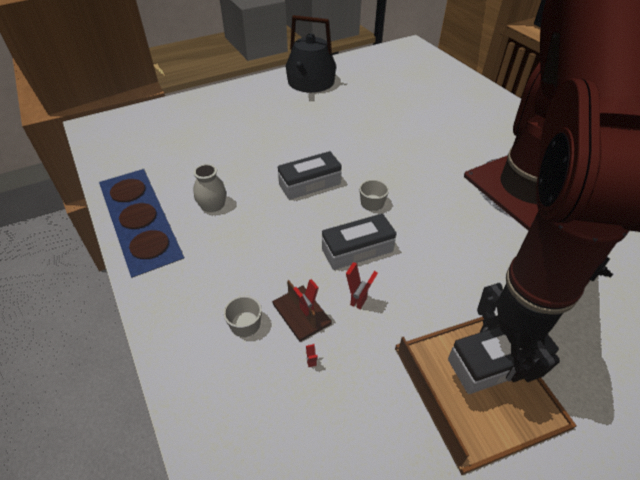

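View pics/b_top.png

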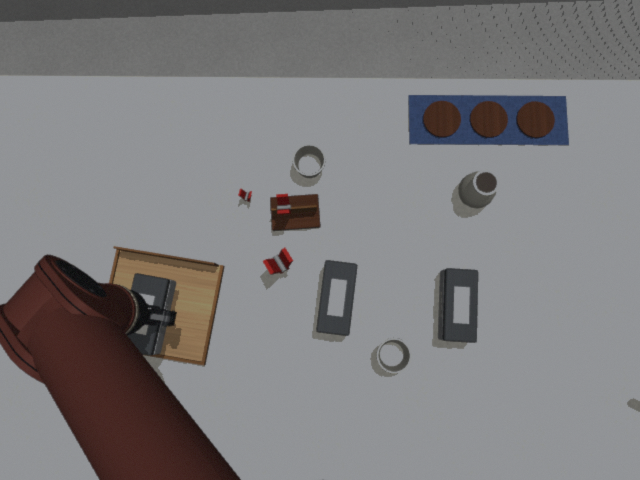

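Call:
apply_moves(rows="60 0 0 25 0;60 0 0 20 0;60 0 0 8 0;60 0 0 4 0;60 0 0 0 0;60 0 0 0 0")

```text
time: 25.45
tcp_pos: [0.4508, 0.3273, 0.0388]
tool_rot: [-3.13, 0.256, -0.003]
wrist_force: [-3.8, -1.5, 6.2]
gripper_width: 0.0636
```

```bash
python3 r.py
```

```text
25.45 F [-3.81 -1.54  6.21] Ttool [-0.826 -0.428  0.114] jt [ 0.26  -1.427  0.11 ] [0.4508 0.3273 0.0388] 0.0636
```

Call:
apply_moves(rows="75 0 0 0 0;85 0 0 0 0;85 0 0 0 0;85 0 0 0 0;85 0 0 -40 0;85 0 0 -50 0;85 0 0 -60 0;85 0 0 -20 0")

```text
time: 26.45
tcp_pos: [0.4513, 0.3278, 0.2108]
tool_rot: [-3.128, 0.255, -0.007]
wrist_force: [0.2, 0.1, -0.1]
gripper_width: 0.0853
```

```bash
python3 -c "
from h import *
go(.653,.0776,.20,94.9)"
```

```text
tcp [0.4513 0.3278 0.2108] yaw -9.33 move [239.6 214.2  11. ] turn 75.77 (positions before turning) w 0.0853 t 26.45
```

Run:
```python
from h import *
t=load('top','a'); s=load('scene','a')
for p,q in(((270.9,209.5),(313.6,314.6)),((316.7,205.8),(288,280))):
    print('strip',tri(t,p,s,q).round(4),onz(t,*p,.055).round(4),onz(s,*q,.055).round(4))
print('pivot',onz(t,283.8,207,.065+.002),onz(s,307.2,300,.067))
print(manip.get_obs()['qpos'].round(2))
# hinge grey mask in both
for S,n,(u0,u1,v0,v1) in((t,'top',(272,296,190,216)),(s,'scene',(292,322,275,312))):
    f=S['frame'][v0:v1,u0:u1]; hsv=cv2.cvtColor(f,cv2.COLOR_BGR2HSV)
    m=(hsv[...,1]<70)&(hsv[...,2]>90); 
    nn,l,st,ce=cv2.connectedComponentsWithStats(m.astype(np.uint8))
    for i in range(1,nn): print(n,st[i],(ce[i]+[u0,v0]).round(1))
    m=((hsv[...,0]<8)|(hsv[...,0]>172))&(hsv[...,1]>150)&(hsv[...,2]>110)
    nn,l,st,ce=cv2.connectedComponentsWithStats(m.astype(np.uint8))
    for i in range(1,nn): print(n,'red',st[i],(ce[i]+[u0,v0]).round(1))
```

```text
strip [0.6519 0.1031 0.0495] [0.6503 0.103  0.055 ] [0.6542 0.106  0.055 ]
strip [0.6587 0.0127 0.05  ] [0.6581 0.0124 0.055 ] [0.6599 0.0167 0.055 ]
pivot [0.65298186 0.07662986 0.067     ] [0.65345447 0.08112312 0.067     ]
[-0.22  0.21 -0.56  1.72  0.12  1.23 -2.54]
top [  0   0  24   7 124] [283.4 192.2]
top [ 5 15 14  4 37] [283.4 206.7]
top red [ 5  4 10  3 19] [281.4 195.3]
top red [ 6 20 11  3 32] [283.2 211. ]
scene [  0   0  30  34 412] [309.1 284.3]
scene [11 19  8 11 36] [306.4 299.6]
scene red [17  5  9  9 29] [313.  283.8]
scene red [ 2 12  8 10 37] [297.8 291.5]
```

Call:
apply_moves(rows="65 40 35.6 0 0;65 40 35.6 0 0;65 40 35.6 0 0;65 40 35.6 0 0;65 40 35.6 0 0;65 40 35.6 0 0;65 0 0 10 -10.4;65 0 0 10 -10.4;65 0 0 10 -10.4;65 0 0 10 -10.4", grip_force=12)

```text
time: 27.7
tcp_pos: [0.6523, 0.0769, 0.1662]
tool_rot: [-3.015, -0.882, 0.0]
wrist_force: [-0.4, 0.0, 0.4]
gripper_width: 0.0653
```

Call:
apply_moves(rows="65 0 0 0 -10.4;65 0 0 0 -10.4;65 0 0 0 -10.4;65 0 0 0 -10.4;65 0 0 0 -10.4;65 0 0 0 -10.4;65 0 0 0 0")

```text
time: 28.58
tcp_pos: [0.6523, 0.0767, 0.1665]
tool_rot: [-2.13, -2.308, 0.0]
wrist_force: [0.3, 0.5, -0.0]
gripper_width: 0.0647
```

```bash
python3 -c "
from h import *
go(.6538,.0783,.089,94.6)
t=snap('top','c');s=snap('scene','c')
cv2.imwrite('pics/c4.png',cv2.resize(s['frame'][220:380,240:400],None,fx=3.5,fy=3.5,interpolation=cv2.INTER_CUBIC))"
```

```text
tcp [0.6523 0.0767 0.1665] yaw 94.58 move [ 1.4  1.7 77.5] turn -0.02 (positions before turning) w 0.0647 t 28.575
```

View pics/c4.png

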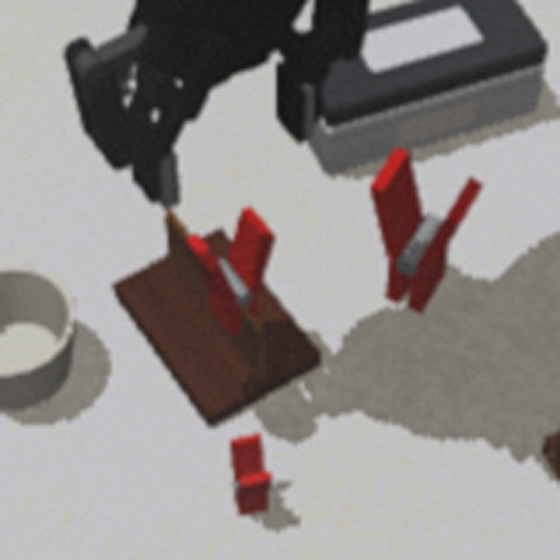

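View pics/c_scene.png

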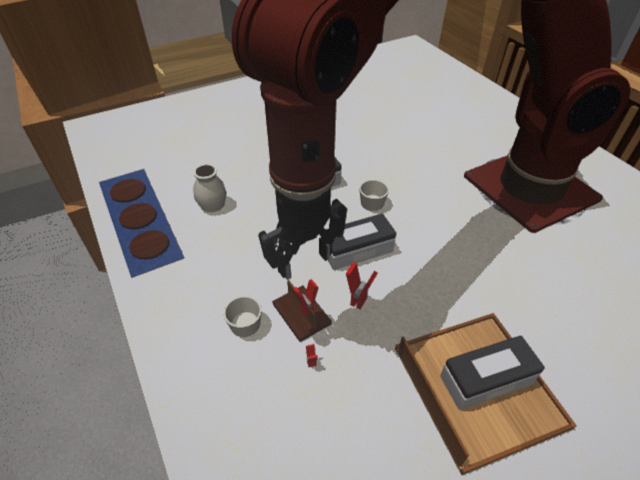

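Call:
apply_moves(rows="65 1.4 1.7 20 0;65 0 0 30 0;65 0 0 20 0;65 0 0 7 0;65 0 0 0 0;65 0 0 0 0")

```text
time: 29.42
tcp_pos: [0.6546, 0.0786, 0.0907]
tool_rot: [2.129, 2.309, 0.002]
wrist_force: [-0.1, 0.0, 0.3]
gripper_width: 0.0652
```

```bash
python3 -c "
from h import *
go(.6538,.0783,.089,94.6)
s=snap('scene','d')
cv2.imwrite('pics/c5.png',cv2.resize(s['frame'][230:350,230:390],None,fx=4.5,fy=4.5,interpolation=cv2.INTER_CUBIC))"
```

```text
tcp [0.6546 0.0786 0.0907] yaw 94.65 move [-0.2 -0.8  1.7] turn 0.05 (positions before turning) w 0.0652 t 29.425
```

View pics/c5.png

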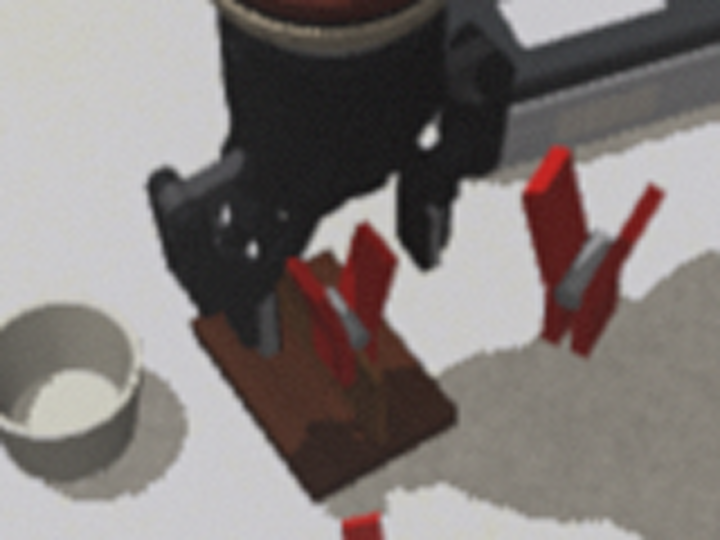

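Call:
apply_moves(rows="45 0 0 0 0;35 0 0 0 0;14 0 0 0 0;14 0 0 0 0;14 0 0 0 0;14 0 0 0 0;14 0 0 0 0;14 0 0 0 0", grip_force=13)

```text
time: 30.48
tcp_pos: [0.6539, 0.0784, 0.0897]
tool_rot: [-2.129, -2.31, -0.0]
wrist_force: [-1.2, 0.0, 0.2]
gripper_width: 0.0169
```

```bash
python3 r.py; python3 -c "
from h import *
s=snap('scene','e')
cv2.imwrite('pics/c6.png',cv2.resize(s['frame'][230:350,230:390],None,fx=4.5,fy=4.5,interpolation=cv2.INTER_CUBIC))"
```

```text
30.475 F [-1.15  0.03  0.17] Ttool [-0.044 -0.027 -0.009] jt [0.015 0.003 0.   ] [0.6539 0.0784 0.0897] 0.0169
```

View pics/c6.png

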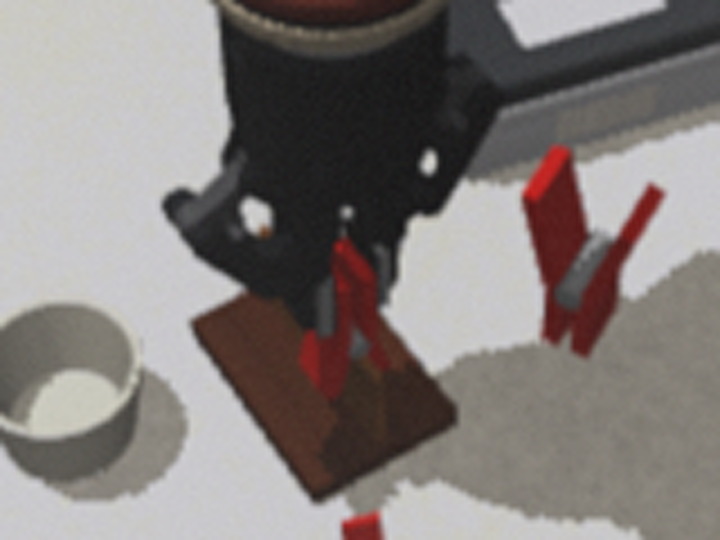

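Call:
apply_moves(rows="14 0 0 -10 0;14 0 0 -20 0;14 0 0 -30 0;14 0 0 -40 0;14 0 0 -20 0;14 0 0 0 0;14 0 0 0 0")

```text
time: 31.4
tcp_pos: [0.6534, 0.0781, 0.2083]
tool_rot: [-2.129, -2.309, 0.002]
wrist_force: [0.3, 0.5, -0.2]
gripper_width: 0.0171
```

```bash
python3 r.py; python3 -c "
from h import *
s=snap('scene','f')
cv2.imwrite('pics/c7.png',cv2.resize(s['frame'][170:310,210:370],None,fx=4.2,fy=4.2,interpolation=cv2.INTER_CUBIC))"
```

```text
31.4 F [ 0.31  0.51 -0.16] Ttool [-0.028 -0.006 -0.006] jt [-0.009  0.005  0.005] [0.6534 0.0781 0.2083] 0.0171
```

View pics/c7.png

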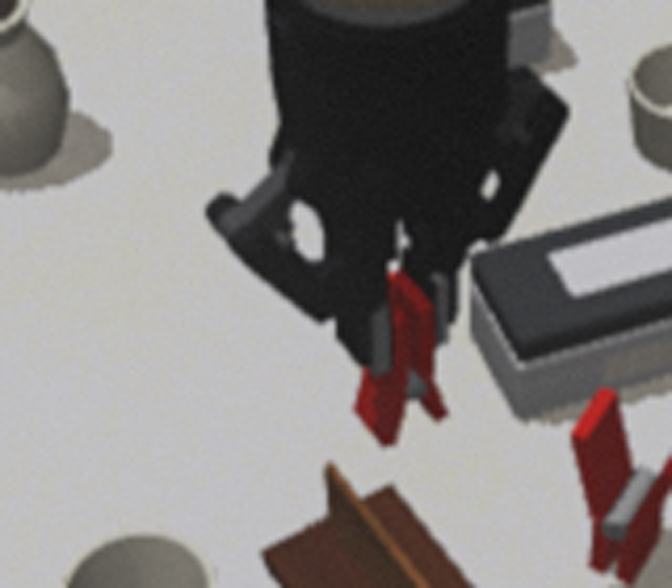

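Run:
```python
from h import *
s=load('scene','f')
print(proj(s,[[.6534,.0781,.1836],[.6534-.011*np.sin(.08),.0781+.011,.1836]]))
cv2.imwrite('pics/c8.png',cv2.resize(s['frame'][325:475,380:580],None,fx=4,fy=4,interpolation=cv2.INTER_CUBIC))
t=load('top','c')
cv2.imwrite('pics/c9.png',cv2.resize(t['frame'][235:285,95:235],None,fx=5.5,fy=5.5,interpolation=cv2.INTER_CUBIC))
```

```text
[[305.2191153  254.55552138]
 [309.00421599 259.05661516]]
```

View pics/c8.png

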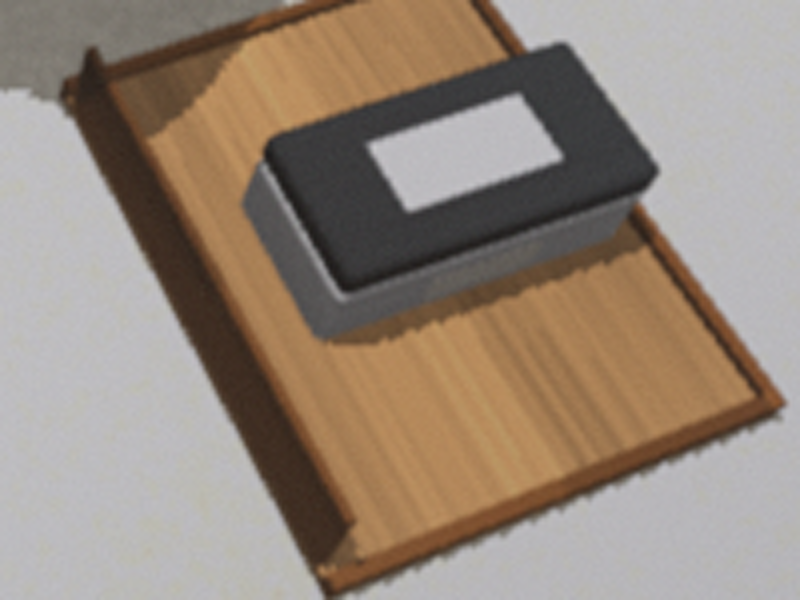

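View pics/c9.png

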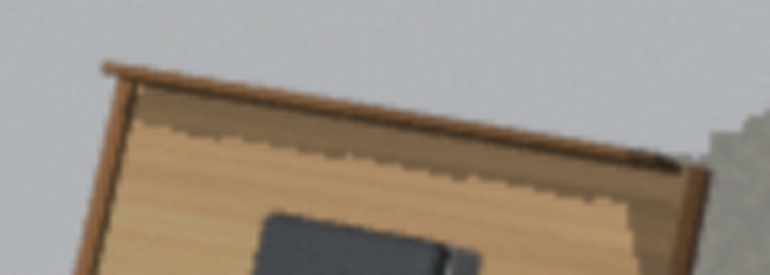

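Run:
```python
from h import *
t=load('top','c'); s=load('scene','f')
T=[onz(t,105/5.5+95,68/5.5+235,.055),onz(t,678/5.5+95,162/5.5+235,.055)]
S=[onz(s,92/4+380,50/4+325,.055),onz(s,351/4+380,527/4+325,.055)]
for P in(T,S):
    print(np.round(P,4),'mid',(sum(P)/2).round(4),np.linalg.norm(P[0]-P[1]).round(4))
    d=P[0]-P[1]; d=d if d[1]>0 else -d
    print(np.degrees(np.arctan2(-d[0],d[1])))
# label of tin in tray, both views
for S_ in(t,s):
  g=S_['frame'].max(2); dark=cv2.morphologyEx((g<75).astype(np.uint8),cv2.MORPH_CLOSE,np.ones((3,3)))
  cc,h=cv2.findContours(dark,cv2.RETR_CCOMP,cv2.CHAIN_APPROX_NONE)
  for c,hh in zip(cc,h[0]):
    if hh[3]>=0 and 100<cv2.contourArea(c)<900:
      M=cv2.moments(c);ct=(M['m10']/M['m00'],M['m01']/M['m00']); print(np.round(ct),onz(S_,*ct,.068).round(4))
```

```text
[[0.574  0.4075 0.055 ]
 [0.541  0.2034 0.055 ]] mid [0.5575 0.3054 0.055 ] 0.2067
-9.178267910456434
[[0.5449 0.2166 0.055 ]
 [0.5771 0.4131 0.055 ]] mid [0.561  0.3148 0.055 ] 0.1991
-9.308723176498397
[552. 217.] [0.1148 0.1355 0.068 ]
[595.  76.] [-0.4672 -0.2304  0.068 ]
[517.  27.] [-0.5311 -0.6032  0.068 ]
[358. 231.] [ 0.4858 -0.0193  0.068 ]
[282. 225.] [ 0.6118 -0.1065  0.068 ]
```

```bash
python3 -c "
from h import *
go(.5512,.2607,.16,80.75)"
```

```text
tcp [0.6533 0.0781 0.208 ] yaw 94.66 move [190.3 -86.8  48.2] turn 13.91 (positions before turning) w 0.0169 t 31.45
```

Call:
apply_moves(rows="14 24 -11 0 0;14 40 -18 0 0;14 40 -18 0 0;14 40 -18 0 0;14 30 -14 0 0;14 16.3 -7.8 0 0;14 0 0 20 7;14 0 0 25 6.9;14 0 0 3 0;14 0 0 0 0")

```text
time: 32.7
tcp_pos: [0.5521, 0.261, 0.162]
tool_rot: [-2.391, -2.038, 0.0]
wrist_force: [-0.8, 0.2, -0.0]
gripper_width: 0.0173
```

```bash
python3 -c "
from h import *
go(.5512,.2607,.0937,80.75)
s=snap('scene','g');t=snap('top','g')
p=proj(s,[[.5512,.2607,.055],[.5512,.2607,.135]]);print(p)
u,v=p.mean(0).astype(int);print(u,v)
cv2.imwrite('pics/c10.png',cv2.resize(s['frame'][v-80:v+70,u-80:u+80],None,fx=4,fy=4,interpolation=cv2.INTER_CUBIC))"
```

```text
tcp [0.5521 0.261  0.162 ] yaw 80.9 move [-0.4 -0.8 68.3] turn 0.15 (positions before turning) w 0.0173 t 32.7
[[416.01039852 360.38918079]
 [424.75655242 333.67213991]]
420 347
```

View pics/c10.png

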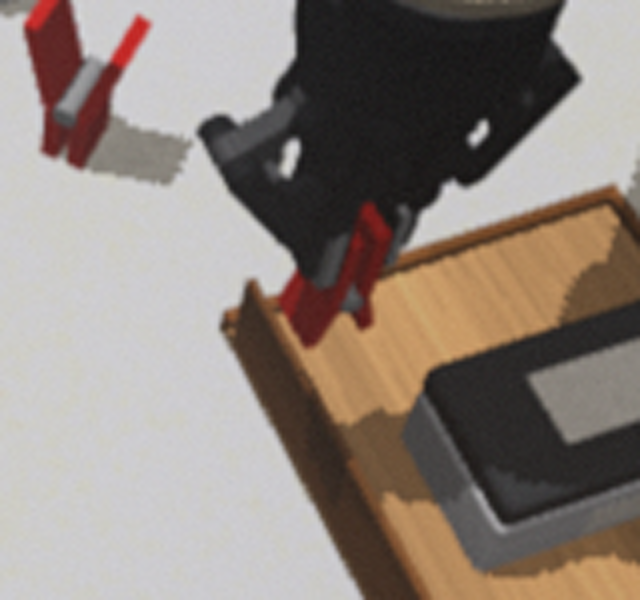

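Call:
apply_moves(rows="14 -0.4 -0.6 20 0;14 0 0 20 0;14 0 0 5 0;14 0 0 0 0")

```text
time: 33.3
tcp_pos: [0.551, 0.2607, 0.116]
tool_rot: [-2.392, -2.035, 0.002]
wrist_force: [-0.1, -0.3, -0.6]
gripper_width: 0.0167
```

```bash
python3 -c "
from h import *
go(.5512,.2607,.0937,80.75)
s=snap('scene','h')
u,v=420,347
cv2.imwrite('pics/c11.png',cv2.resize(s['frame'][v-60:v+50,u-65:u+65],None,fx=5.4,fy=5.4,interpolation=cv2.INTER_CUBIC))"
```

```text
tcp [0.551  0.2607 0.116 ] yaw 80.77 move [ 0.1  0.2 22.3] turn 0.02 (positions before turning) w 0.0167 t 33.3
```

View pics/c11.png

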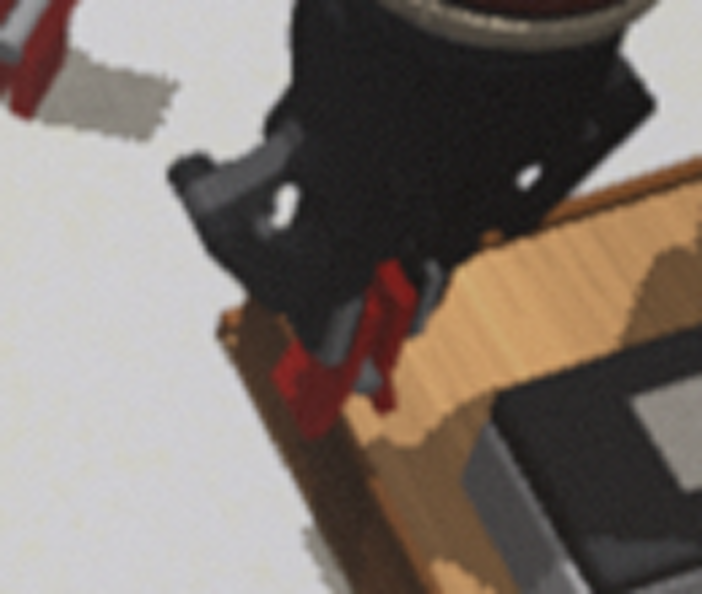

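Call:
apply_moves(rows="14 0 0 8 0;14 0 0 8 0;14 0 0 6 0;14 0 0 0 0;14 0 0 0 0")

```text
time: 33.98
tcp_pos: [0.5514, 0.2608, 0.0949]
tool_rot: [-2.393, -2.035, -0.0]
wrist_force: [-0.8, -0.7, -0.3]
gripper_width: 0.0171
```

```bash
python3 r.py; python3 -c "
from h import *
s=snap('scene','i')
u,v=420,347
cv2.imwrite('pics/c12.png',cv2.resize(s['frame'][v-60:v+50,u-65:u+65],None,fx=5.4,fy=5.4,interpolation=cv2.INTER_CUBIC))"
```

```text
33.975 F [-0.84 -0.72 -0.27] Ttool [-0.008 -0.004 -0.003] jt [ 0.021  0.007 -0.003] [0.5514 0.2608 0.0949] 0.0171
```

View pics/c12.png

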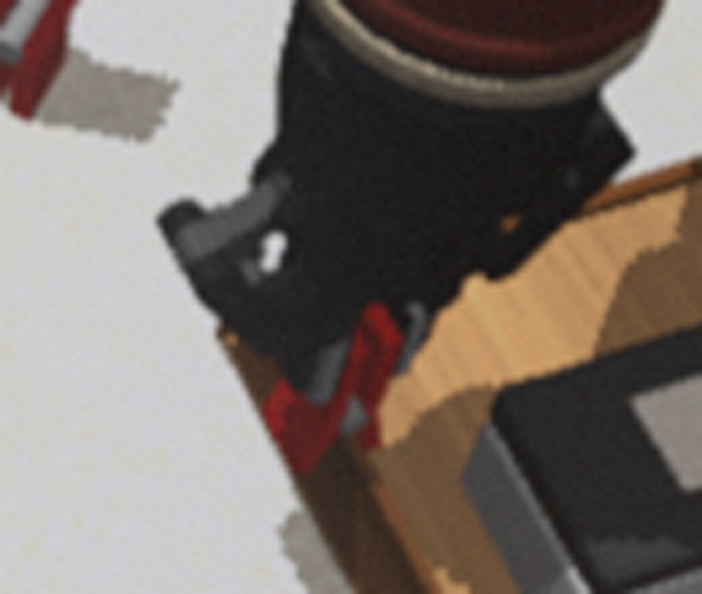

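Call:
apply_moves(rows="24 0 0 0 0;32 0 0 0 0;45 0 0 0 0;60 0 0 0 0;60 0 0 0 0;60 0 0 0 0")

```text
time: 34.78
tcp_pos: [0.5514, 0.2608, 0.0948]
tool_rot: [-2.393, -2.035, -0.0]
wrist_force: [0.3, 0.6, -0.6]
gripper_width: 0.06
```

```bash
python3 r.py; python3 -c "
from h import *
s=snap('scene','j')
u,v=420,347
cv2.imwrite('pics/c13.png',cv2.resize(s['frame'][v-60:v+50,u-65:u+65],None,fx=5.4,fy=5.4,interpolation=cv2.INTER_CUBIC))"
```

```text
34.775 F [ 0.32  0.62 -0.59] Ttool [-0.009  0.025  0.039] jt [0.015 0.002 0.   ] [0.5514 0.2608 0.0948] 0.06
```

View pics/c13.png

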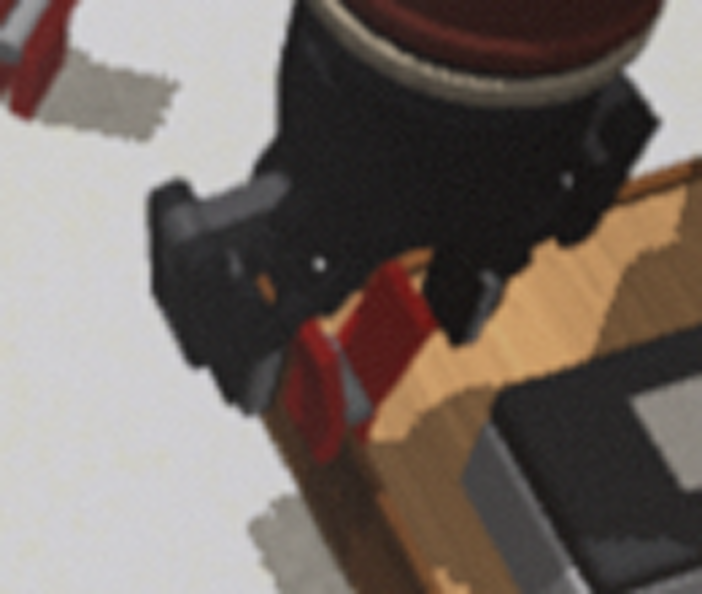

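Clip has sprung shut on the board, fingers are free on both sides. Raise straight up and back off.

Call:
apply_moves(rows="60 0 0 -15 0;60 0 0 -40 0;60 0 0 -50 0;60 0 0 -50 0;60 0 0 0 0;60 50 0 0 0;60 50 0 0 0;60 0 0 0 0;60 0 0 0 0")

```text
time: 35.95
tcp_pos: [0.5673, 0.3591, 0.2494]
tool_rot: [2.393, 2.036, -0.001]
wrist_force: [-0.8, -0.9, -0.0]
gripper_width: 0.0599
```

```bash
python3 r.py; python3 -c "
from h import *
s=snap('scene','k');t=snap('top','k')
u,v=420,347
cv2.imwrite('pics/c14.png',cv2.resize(s['frame'][v-60:v+90,u-65:u+125],None,fx=4,fy=4,interpolation=cv2.INTER_CUBIC))"
```

```text
35.95 F [-0.85 -0.9  -0.03] Ttool [-0.105  0.012 -0.012] jt [-0.14  -0.066 -0.042] [0.5673 0.3591 0.2494] 0.0599
```

View pics/c14.png

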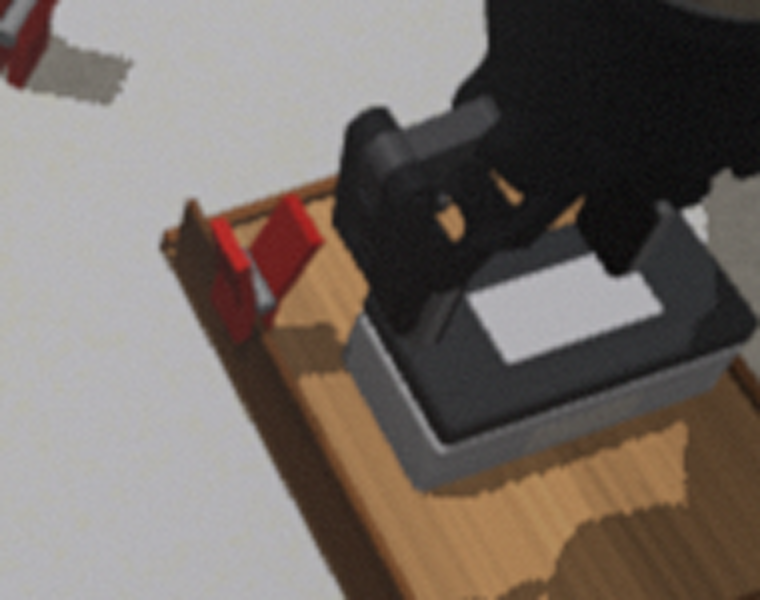

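View pics/k_top.png

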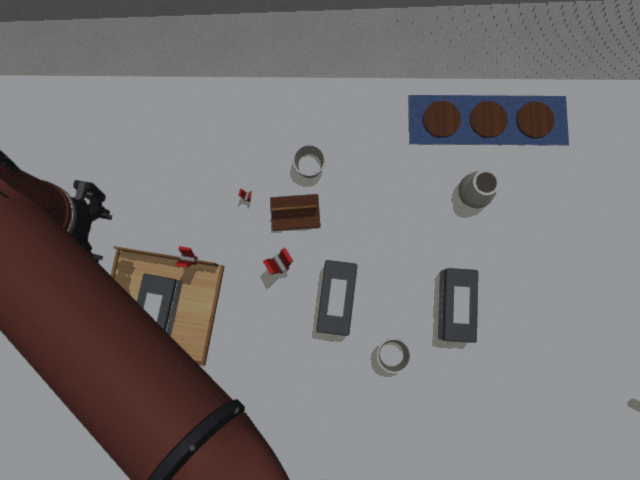

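```bash
python3 r.py
python3 - <<'E'
from h import *
t=load('top','k');s=load('scene','k')
a=load('top','a')
for S in(a,t):
  g=S['frame'].max(2); dark=cv2.morphologyEx((g<75).astype(np.uint8),cv2.MORPH_CLOSE,np.ones((3,3)))
  cc,h=cv2.findContours(dark,cv2.RETR_CCOMP,cv2.CHAIN_APPROX_NONE)
  for c,hh in zip(cc,h[0]):
    if hh[3]>=0 and 100<cv2.contourArea(c)<900:
      M=cv2.moments(c);ct=(M['m10']/M['m00'],M['m01']/M['m00']); print(np.round(ct,1),onz(S,*ct,.0605).round(4))
# pivot: grey hinge px in scene crop (262,285)/4, top by mask
f=t['frame'][240:275,170:205]; big=cv2.resize(f,None,fx=12,fy=12,interpolation=cv2.INTER_CUBIC); cv2.imwrite('pics/c15.png',big)
print(proj(t,[.5512,.2607,.069]))
E
```

```text
36.05 F [ 0.93 -0.01  0.6 ] Ttool [-0.052 -0.04   0.019] jt [-0.045 -0.02   0.005] [0.5679 0.358  0.2498] 0.0598
[460.6 304.5] [ 0.4643 -0.2654  0.0605]
[336.8 296.2] [ 0.4799 -0.0272  0.0605]
[395.3 235.4] [ 0.5983 -0.1419  0.0605]
[283.1 209. ] [0.6503 0.0785 0.0605]
[461.3 304.2] [ 0.465  -0.2667  0.0605]
[336.7 297.1] [ 0.4781 -0.0269  0.0605]
[152.9 304.4] [0.4634 0.3248 0.0605]
[[187.18330006 258.40918968]]
```

View pics/c15.png

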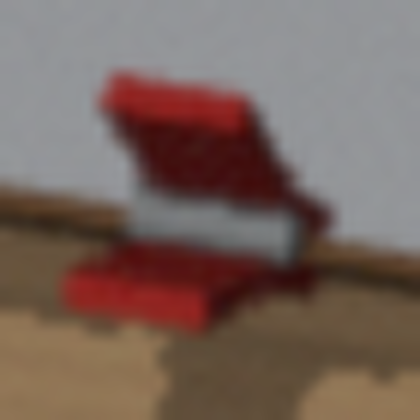

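```bash
python3 -c "
from workcell import manip
print(manip.sign_off())"
```

```text
the job is handed in; nothing more can be done
None
```

I handed the job in at about 36 s of the 72 s allowed. The far tin, which started near (0.60, -0.14), lies flat, lid up, in the tray. The red clip is shut on the tray's board with its handles straight up. The hand-in gave no verdict.

**Finding the rattling tin:** I lifted and shook all three tins along their length.
- **Far tin, at (0.60, -0.14):** its joint-6 torque at one and the same pose changed from about +0.005 to -0.012 N m between shakes. The wrist moment also shifted with the direction of the shake, by about 0.04 N m. Both fit a ball rolling inside.
- **Other two tins:** they gave matching, repeatable readings. The lightest, about 0.22 kg, is also too light to hold the ball.
- **How sure this is:** single wrist readings were noisy (about 0.03 N m), so the choice rests on averages and on joint 6. The torque swing was about half what I expected from a freely rolling ball. The other tins had only 30 mm shakes (plus one of 45 mm), not the 60–74 mm shakes that showed it most clearly. I did not go back to shake them harder.

**Last checks before hand-in:**
- **Other tins:** both lie flat, within about 2 mm of where they started.
- **Clip:** the middle-sized one of the three. From the tool height at release and the top view, its pivot is about 15 mm above the board edge, over the board and square to it.
- **Cups and jug:** in the same places in the pictures as at the start.
- **Gripper:** clear of everything, at 0.25 m.

**Disagreement:** the two camera views differed by 2–4 mm throughout, so I used their average. The grasps and placings fitted that.

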